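# Close up the component case

### The job

The component case on the assembly bench has been left open: push both of its drawers fully home with the fingertips, gently enough that the little relays in them stay standing, and then push its raised lid down until it is fully shut, without slamming it. Only push, from the outside: do not grip anything, reach inside the drawers, touch the lid's underside or lift anything, and leave everything else on the bench where it is.

Things in the scene. Friction and masses are not known exactly. Their poses are not given: they have to be found in the camera images.
- case: grey sheet-steel component case, screwed to the bench: 160 deep (x) x 300 wide (y) x 95 mm high without its lid, two drawers side by side in the lower part (up to 58 mm), an open tray with small stock above them, its contents below the rim. Origin: centre of its underside on the bench; +x points from its front (drawer side, towards the robot) to its back (hinge side), +y to its left, z up. Two steel feet, 3 mm thick, stick out 16 mm at its two sides
- drawer0 (a joint): how far the left (+y) drawer is pulled out, m: 0 fully home, at most 0.10; it slides along the case's x axis and opens towards -x. Friction about 2 N plus 8 N per m/s; it stays where it is left
- drawer1 (a joint): the same for the right (-y) drawer
- drawer0_face (a point): centre of the outer front face of the left drawer; the front panel is 143 wide, 48 high (8 to 56 mm above the bench), 8 mm thick, flat, with no handle; its inner side is not to be touched. Axes as the case: x from front to back, y to the left, z up. The outward normal is -x. With the drawer home this point is at (-88, +75.5, 32) mm in the case's frame
- drawer1_face (a point): the same for the right drawer; home at (-88, -75.5, 32) mm in the case's frame
- lid (a joint): opening angle of the lid, rad: 0 fully shut and lying on the rim, about 1.57 upright, at most 1.6. Its hinge runs along the case's y axis; the free edge rises from the front and swings towards the back. The hinge is stiff (about 0.5 N m): the lid stays at any angle and has to be pushed all the way down
- lid_hinge (a point): middle of the hinge line, (80, 0, 95) mm in the case's frame. This frame turns with the lid: its -x axis points along the lid to the free edge, its z axis is the normal of the lid's outer (upper) face
- lid_edge (a point): middle of the lid's free edge on its outer face, 170 mm from the hinge line. The lid is a flat grey plate 170 x 304 x 5 mm, the outer face 6 mm above the hinge line when shut (101 mm above the bench), with a 12 mm lip turned down along the free edge; its underside is not to be touched
- relay0: white relay block 22 x 28 x 32 mm with a black top, standing loose in the left drawer close behind its front panel; origin at the centre of its underside, 9 mm above the bench
- relay1: the same in the right drawer
- contactor: bystander: white contactor 60 x 45 mm with a narrower black top, 72 mm high, standing close to the case, in front of it or beside it; origin under its centre
- breakers: bystander: white three-pole breaker block 68 x 54 x 72 mm with three black toggles, close to the case; origin under its centre
- carton: bystander: small cardboard carton 70 x 55 x 50 mm, close to the case; origin under its centre
- screwdriver: bystander: green-handled screwdriver lying on the bench
- wrench: bystander: steel wrench lying on the bench
- bottle: bystander: clear water bottle, 66 mm across, 200 mm high; origin under its centre
Mind the look-alikes: they are no part of the job. What is shaped like the relay0 but yellow is not meant.

How it is judged:
By the outcome, as a careful person would: the job done as asked, in the order asked, and still so for the second after the job is handed in, with the robot touching nothing.
It also fails if it takes over 64 s, if anything falls off the work surface, if the arm or the gripper's body presses on something with over 40 N, if the wrist force passes 120 N, or if a joint passes its speed limit or range.

### The arm

A 6-joint arm with a two-finger parallel gripper is mounted at the origin on the work surface. World frame = base frame: x ahead of the robot, y to its left, z up, the work surface at z = 0. Lengths are in m, angles in degrees, forces in N, time in s.
With the tool pointing down it reaches from about 0.4 to 0.825 m from the base axis. Payload 7 kg.
Tool frame: the origin (TCP) lies between the finger pads; the fingertips stand 22 mm ahead of it and the grasp point (between the pads) lies 3 mm ahead of it; z points along the fingers, y is the direction in which the jaws open and shut (so a half turn about z gives the same grasp; the last joint's range is limited). The gripper opens to 88 mm and grips with 3 to 60 N. Pads are 19 mm wide; open, the fingers measure 130 mm over their backs; the gripper's body (78 mm by 193 mm) begins 47 mm behind the grasp point.
Start: joints at [87.726, 20.546, 0.682, 0, -70.136, -16.507], TCP at [0.217, 0.639, 0.227] pointing down, gripper open.
Joint ranges: [-176.03, 176.03], [-82.01, 121.73], [-58.28, 71.71], [-173.87, 95.51], [-174.79, -0.11], [-173.66, 173.66]. Speed limits (degrees/s): [136.94, 136.94, 172.46, 180, 180, 180].

### API

Orientations are given as [roll, pitch, yaw] about the fixed x, y, z axes, in that order (R = Rz(yaw) Ry(pitch) Rx(roll)).
In Python, from plant import telemetry, cams, r gives the robot as it stands.
- The arm moves only by the tool carry_out, never from a script. Its argument "commands" is one flat list of numbers, 5 for each row, row after row: the shift along the world's x, y, z as a fraction of full scale, then the turn about the world's z as a fraction of full scale, then the gripper's target within -1 to 1 (shut at 1, half-way at 0, fully open at -1). In form: [x, y, z, turn, claw, x, y, z, turn, claw, ...]. A call has 1 to 8 rows; each row shifts and turns the commanded pose from where the row before left it; what a row does not reach is not made up. Full scale, the value 1, is 0.04 m for a shift and 4 degrees for a turn. A row lasts 1/10 s, in which the tool goes at most 50 mm and 8.59 degrees, less where a joint would pass 70% of its speed; a pose out of reach is approached as far as the arm can. A call with a number of a shift or a turn outside -1 to 1 is refused whole. A call with a gripper value outside its range is refused whole. The fingers move at their own pace and stop on an object; "grip_force" is the grip in N (left out, the last holds). Time passes only in rows, so rows that do not move let the fingers close. It gives the time, the measured TCP pose, the force and the opening at its end, in the units of the state.
- telemetry.get_state(): the state, without advancing time (a new reading comes with each control period).
- cams.capture(name): name is "scene" or "top"; returns a dict with "frame" (480x640x3 uint8, red, green, blue), "camera_matrix" (3x3 intrinsics, pixels), "k1" (the pictures are not rectified: a ray, as slopes to the right and down, at radius r is drawn at 1 + k1 r^2 times it, then the intrinsics apply), "camera_from_world" (4x4, takes a point from world to camera coordinates). Camera axes: x right, y down, z forward; pixel columns grow to the right and rows downward; lengths in m; the calibration is good to about 2 mm. A picture is of the moment at which its call begins. There is no depth.
- r.close_job(): hands the job in, once; it reports no verdict.
The state is a dict: "time_s": time; "joints": joint angles; "qd": joint speeds; "joint_torque": joint torques, N m; "tcp_pos": TCP position; "eef_rot": TCP orientation; "contact_force": force on the tool from outside, world axes, zero at the start; "moment": the same for the moment, N m; "gripper_width": finger opening in m.
Only numpy, scipy, OpenCV 4.12 (cv2) and the standard library are available. Lean on these libraries where they do the work, as an engineer would, in place of code of your own. Each camera call takes 0.05 s, during which the arm holds its last target. There are 200 camera calls.

## Working session

There is one attempt and no reset: what is moved stays moved. The work goes in short steps, Python scripts to look and compute and a tool call to move; the robot and the scene stay as the last step left them, time stands still between calls to the robot, and variables do not carry over. Pictures are saved under pics/ and viewed, about 8 in all and at most 12, crops included, and the job is handed in when it is done.

Besides the shell and the picture viewer there is one more tool, called after "Call:" as name(argument=value, ...) on one line, values as JSON. carry_out: Moves the arm, as the interface text tells. Shift numbers are shares of 0.04 m and turn numbers shares of 4 degrees, none past 1 either way. Its arguments: {"type":"object","properties":{"commands":{"type":"array"},"grip_force":{"type":"number"}},"required":["commands"]}

```bash
mkdir -p pics; cat > h.py <<'E'
import numpy as np, cv2
from plant import telemetry, cams, r
def cap(n,f=None):
    d=cams.capture(n)
    if f: cv2.imwrite('pics/'+f,cv2.cvtColor(d['frame'],cv2.COLOR_RGB2BGR))
    return d
def ray(d,u,v):
    K=np.array(d['camera_matrix']);T=np.array(d['camera_from_world'])
    x=(u-K[0,2])/K[0,0];y=(v-K[1,2])/K[1,1]
    a=np.array([x,y])
    for _ in range(20): a=np.array([x,y])/(1+d['k1']*(a@a))
    R=T[:3,:3]; return -R.T@T[:3,3], R.T@np.array([a[0],a[1],1])
def onz(d,u,v,z):
    o,k=ray(d,u,v); return o+k*(z-o[2])/k[2]
def proj(d,p):
    K=np.array(d['camera_matrix']);T=np.array(d['camera_from_world'])
    c=T[:3,:3]@np.array(p)+T[:3,3]; a=c[:2]/c[2]; a=a*(1+d['k1']*(a@a))
    return K[0,0]*a[0]+K[0,2],K[1,1]*a[1]+K[1,2]
E
python3 - <<'E'
from h import *
for n in('scene','top'):
    d=cap(n,n+'0.png'); T=np.array(d['camera_from_world']); print(n,-T[:3,:3].T@T[:3,3])
print(telemetry.get_state())
E
```

```text
scene [ 0.54087217 -0.45656024  1.34721063]
top [ 0.31717702 -0.04812994  1.08792696]
{'time_s': 0.1, 'joints': array([ 8.77266909e+01,  2.05872557e+01,  6.41444948e-01, -2.04335273e-02,
       -7.01357748e+01, -1.65052168e+01]), 'qd': array([-0.02155584, -0.07093498,  0.07598682,  0.01407898, -0.01936802,
        0.09990457]), 'joint_torque': array([-6.42896557e-04, -5.84163487e+01,  2.93753636e+01,  7.01544687e+00,
        1.01653661e-02, -5.69351960e-05]), 'tcp_pos': array([0.21717773, 0.63866144, 0.22652714]), 'eef_rot': array([ 1.79916318e+02, -4.76263518e-03, -1.87854792e+01]), 'contact_force': array([0.18393879, 0.46519139, 0.47293249]), 'moment': array([0.02556783, 0.01369663, 0.00412898]), 'gripper_width': 0.08747065512371416}
```

View pics/scene0.png

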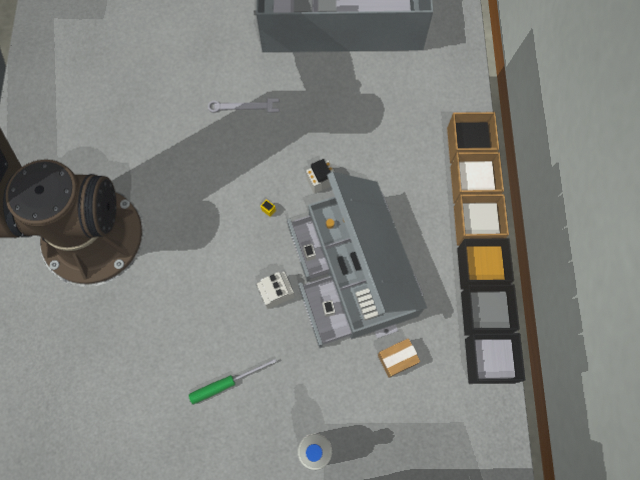

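View pics/top0.png

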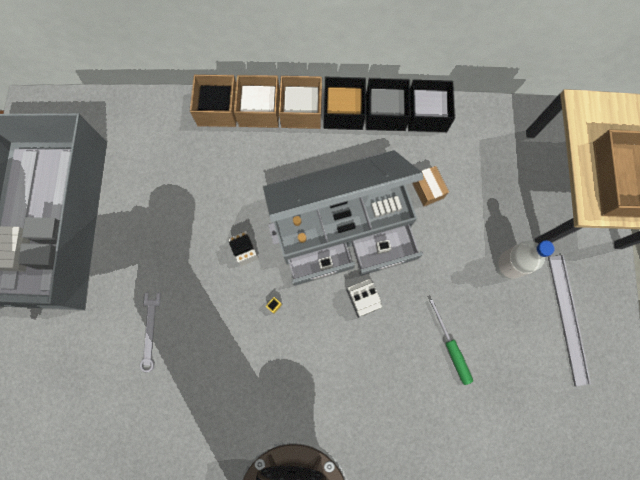

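The scene view shows the case around (350,265), with breakers at (274,288), the yellow look-alike at (268,208), the contactor at (318,172) and the carton at (400,357). The top view shows the case around (345,220), the drawers at (320,265) and (388,250), and the breakers at (365,297) close in front of the right drawer. I'll zoom in.

```bash
python3 - <<'E'
import cv2
a=cv2.imread('pics/top0.png')[145:320,225:455]; cv2.imwrite('pics/t1.png',cv2.resize(a,(782,595),interpolation=cv2.INTER_CUBIC))
a=cv2.imread('pics/scene0.png')[150:380,245:435]; cv2.imwrite('pics/s1.png',cv2.resize(a,(494,598),interpolation=cv2.INTER_CUBIC))
E
```

```text
(no output)
```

View pics/t1.png

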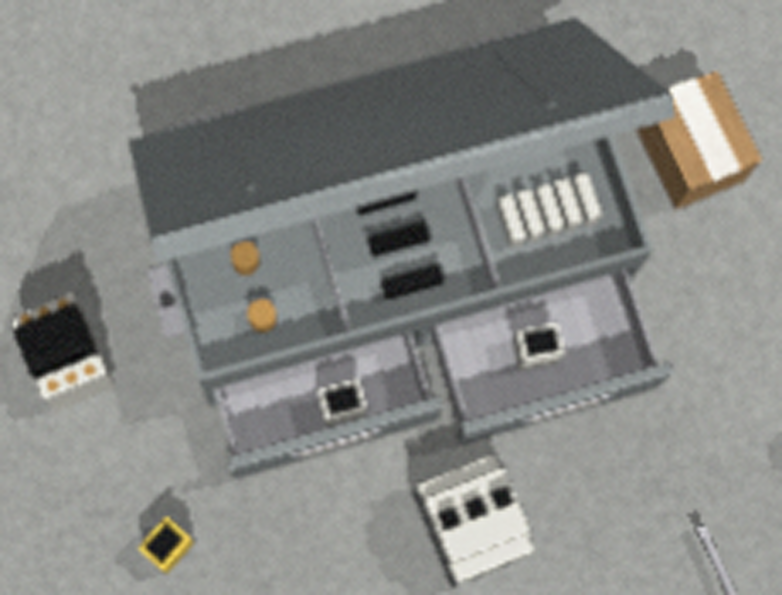

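View pics/s1.png

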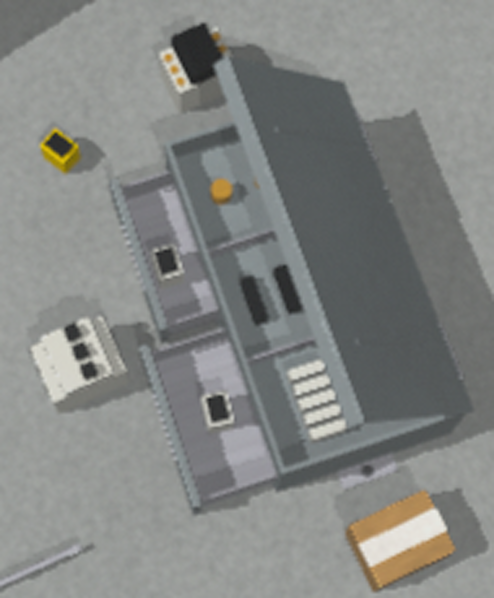

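The zoomed crops show both drawers open. In the top crop, the face top edges run about (232,460)-(438,405) and (463,425)-(668,370). The lid is partly raised, with its lip edge at (150,243)-(668,97), and its outer face is visible to both cameras.

```bash
python3 - <<'E'
from h import *
t=cap('top');s=cap('scene')
T=lambda u,v:(225+u/3.4,145+v/3.4); S=lambda u,v:(245+u/2.6,150+v/2.6)
print('rim front top', *[np.round(onz(t,*T(*p),.095),4) for p in((205,378),(648,248))], 'scene',*[np.round(onz(s,*S(*p),.095),4) for p in((165,147),(278,475))])
print('d0 top', *[np.round(onz(t,*T(*p),.056),4) for p in((232,462),(438,405))],'scene',*[np.round(onz(s,*S(*p),.056),4) for p in((113,180),(155,338))])
print('d1 top', *[np.round(onz(t,*T(*p),.056),4) for p in((463,425),(668,368))],'scene',*[np.round(onz(s,*S(*p),.056),4) for p in((145,350),(193,510))])
def tri(a,b):
    o,k=ray(t,*T(*a));p,l=ray(s,*S(*b))
    q=np.linalg.lstsq(np.c_[k,-l],p-o,rcond=None)[0]
    return np.round((o+k*q[0]+p+l*q[1])/2,4),np.linalg.norm(o+k*q[0]-p-l*q[1])
print('lid free L',tri((150,243),(222,60)),'R',tri((668,97),(358,432)))
print('hinge L',tri((131,140),(345,82)),'R',tri((575,18),(470,410)))
print('relay tops',*[np.round(onz(t,*T(*p),.041),4) for p in((342,398),(541,342))])
# bystander tops
print('breaker z.072',*[np.round(onz(t,*T(*p),.06),4) for p in((415,490),(497,458),(535,550),(455,582))])
print('breaker scene z0/07',*[np.round(onz(s,*S(*p),.06),4) for p in((30,350),(105,318),(128,370),(60,403))])
print('yellow',onz(t,*T(166,543),.032),'contactor',onz(t,*T(55,340),.07),'carton',onz(t,*T(705,140),.05))
E
```

```text
rim front top [0.5122 0.03   0.095 ] [ 0.6042 -0.2478  0.095 ] scene [0.5137 0.029  0.095 ] [ 0.6028 -0.2524  0.095 ]
d0 top [0.4656 0.0134 0.056 ] [ 0.5063 -0.118   0.056 ] scene [0.4673 0.0137 0.056 ] [ 0.5037 -0.1289  0.056 ]
d1 top [ 0.4937 -0.1343  0.056 ] [ 0.5348 -0.2675  0.056 ] scene [ 0.4952 -0.1393  0.056 ] [ 0.5345 -0.274   0.056 ]
lid free L (array([0.5621, 0.0533, 0.2207]), np.float64(0.0020121044766382387)) R (array([ 0.6584, -0.239 ,  0.2119]), np.float64(0.005541473393355327))
hinge L (array([0.6683, 0.0855, 0.0961]), np.float64(0.003396145965101898)) R (array([ 0.7586, -0.2021,  0.0982]), np.float64(6.37273082716196e-05))
relay tops [ 0.512  -0.0561  0.041 ] [ 0.5532 -0.1866  0.041 ]
breaker z.072 [ 0.4503 -0.1038  0.06  ] [ 0.4722 -0.1559  0.06  ] [ 0.4141 -0.1803  0.06  ] [ 0.3927 -0.13    0.06  ]
breaker scene z0/07 [ 0.3985 -0.1392  0.06  ] [ 0.4615 -0.112   0.06  ] [ 0.4811 -0.1573  0.06  ] [ 0.4245 -0.1848  0.06  ]
yellow [0.41472779 0.05570298 0.032     ] contactor [0.5393595  0.12965356 0.07      ] carton [ 0.6942156 -0.2970546  0.05     ]
```

Case yaw is about 17.6° and its origin about (0.634, -0.086). Drawer 0 is open about 44 mm, drawer 1 about 61 mm, and the lid is at about 47°. I'll move with the jaws closed to a point in front of the left drawer.

Call:
carry_out(commands=[0.5, -0.87, 0, 1, 1, 0.5, -0.87, 0, 1, 1, 0.5, -0.87, 0, 1, 1, 0.5, -0.87, 0, 1, 1, 0.5, -0.87, 0, 1, 1, 0.5, -0.87, 0, 1, 1, 0.5, -0.87, 0, 1, 1, 0.5, -0.87, 0, 1, 1], grip_force=20)

```text
time_s: 1.0
tcp_pos: [0.3778, 0.3591, 0.2275]
eef_rot: [-180.0, -0.0, 13.4]
contact_force: [1.3, 0.1, 0.6]
gripper_width: 0.0291
```

Call:
carry_out(commands=[0.5, -0.87, 0, 1, 1, 0.5, -0.87, 0, 0.1, 1, 0.1, -0.87, 0, 0, 1, 0.1, -0.87, 0, 0, 1, 0.1, -0.87, 0, 0, 1, 0.1, -0.87, 0, 0, 1, 0.1, -0.87, 0, 0, 1, 0.1, -0.87, 0, 0, 1])

```text
time_s: 1.8
tcp_pos: [0.4411, 0.0808, 0.2275]
eef_rot: [-180.0, -0.0, 17.6]
contact_force: [0.2, -0.0, 0.6]
gripper_width: 0.0001
```

Call:
carry_out(commands=[0.1, -0.87, 0, 0, 1, 0.1, -0.87, 0, 0, 1, 0.0, -0.87, 0, 0, 1, 0, -0.7, 0, 0, 1, 0, 0, 0, 0, 1, 0, 0, 0, 0, 1])

```text
time_s: 2.4
tcp_pos: [0.4492, -0.0507, 0.2273]
eef_rot: [-180.0, 0.0, 17.5]
contact_force: [-0.6, 0.0, 0.0]
gripper_width: 0.0004
```

Call:
carry_out(commands=[0, 0, -0.6, 0, 1, 0, 0, -0.8, 0, 1, 0, 0, -0.8, 0, 1, 0, 0, -0.8, 0, 1, 0, 0, -0.6, 0, 1, 0, 0, -0.3, 0, 1, 0, 0, -0.15, 0, 1, 0, 0, 0, 0, 1])

```text
time_s: 3.2
tcp_pos: [0.4491, -0.0496, 0.0649]
eef_rot: [180.0, 0.1, 17.7]
contact_force: [0.2, -0.4, -0.0]
gripper_width: 0.0001
```

```bash
python3 - <<'E'
from h import *
d=cap('top','top2.png');s=cap('scene','scene2.png')
a=cv2.imread('pics/top2.png')[170:320,230:450];b=cv2.imread('pics/scene2.png')[170:350,245:385]
cv2.imwrite('pics/c2.png',np.hstack([cv2.resize(a,(440,300),interpolation=2),cv2.resize(b,(233,300),interpolation=2)]))
E
```

```text
(no output)
```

View pics/c2.png

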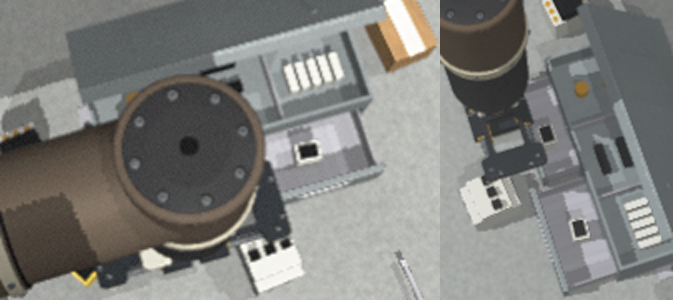

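Nothing has been disturbed. The gripper stands in front of the left drawer, and its body passes above the breakers. I'll check the wrist's clearance from the lid edge.

```bash
python3 - <<'E'
from h import *
s=cap('scene');t=cap('top')
for z in(.2,.25,.3):
    c=np.array([.449,-.05,z]); print('scene',z,proj(s,c),'px per 50mm across', [np.subtract(proj(s,c+.05*np.array(k)),proj(s,c)).round(1) for k in((.953,.302,0),(-.302,.953,0))])
    print('top',proj(t,c))
E
python3 -c "
import cv2;b=cv2.imread('pics/scene2.png')[130:300,215:355];cv2.imwrite('pics/c3.png',cv2.resize(b,(490,595),interpolation=2))"
```

```text
scene 0.2 (np.float64(275.28878815681645), np.float64(224.64613658154965)) px per 50mm across [array([23.6, -7.3]), array([ -7.1, -21.9])]
top (np.float64(322.54231926084833), np.float64(279.50643720895334))
scene 0.25 (np.float64(273.33908041994295), np.float64(216.03990224345202)) px per 50mm across [array([24.6, -7.6]), array([ -7.4, -22.7])]
top (np.float64(322.7121304828497), np.float64(275.3601306191867))
scene 0.3 (np.float64(271.22395137661414), np.float64(206.704241058038)) px per 50mm across [array([25.7, -7.9]), array([ -7.6, -23.6])]
top (np.float64(322.9027042981256), np.float64(270.7047685297458))
```

View pics/c3.png

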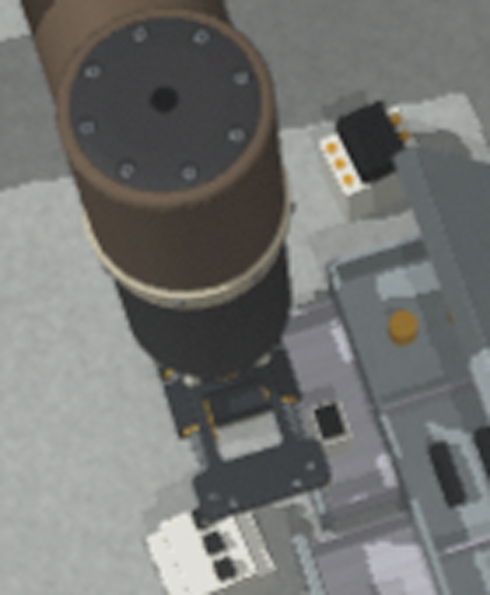

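Wrist-to-lid clearance should be about 12 mm or more. The scene crop shows the wrist cylinder clear of the lid edge. I'll push the left drawer gently.

Call:
carry_out(commands=[0.12, 0.038, 0, 0, 1, 0.12, 0.038, 0, 0, 1, 0.12, 0.038, 0, 0, 1, 0.072, 0.023, 0, 0, 1, 0.048, 0.015, 0, 0, 1, 0.048, 0.015, 0, 0, 1, 0.048, 0.015, 0, 0, 1, 0.048, 0.015, 0, 0, 1])

```text
time_s: 4.2
tcp_pos: [0.4744, -0.0423, 0.0653]
eef_rot: [180.0, 0.0, 17.6]
contact_force: [0.2, 0.3, -0.4]
gripper_width: 0.0006
```

Call:
carry_out(commands=[0.048, 0.015, 0, 0, 1, 0.048, 0.015, 0, 0, 1, 0.048, 0.015, 0, 0, 1, 0.048, 0.015, 0, 0, 1, 0.048, 0.015, 0, 0, 1, 0.048, 0.015, 0, 0, 1, 0.06, 0.019, 0, 0, 1, 0.07, 0.022, 0, 0, 1])

```text
time_s: 5.0
tcp_pos: [0.4912, -0.037, 0.0653]
eef_rot: [-180.0, 0.0, 17.6]
contact_force: [0.4, 0.4, -0.7]
gripper_width: 0.0005
```

```bash
python3 - <<'E'
from h import *
s=cap('scene','scene3.png')
b=cv2.imread('pics/scene3.png')[190:340,245:395];cv2.imwrite('pics/c4.png',cv2.resize(b,(600,600),interpolation=2))
print(telemetry.get_state()['contact_force'])
c=np.array([.4912,-.037,.043]); ux=np.array([.953,.302,0])
for p in (c,c+.0095*ux): q=proj(s,p); print((q[0]-245)*4,(q[1]-190)*4)
E
```

```text
[1.02894733 0.75185065 1.14274697]
216.7272984586566 208.39146089560847
232.67957815737554 203.40018676160776
```

View pics/c4.png

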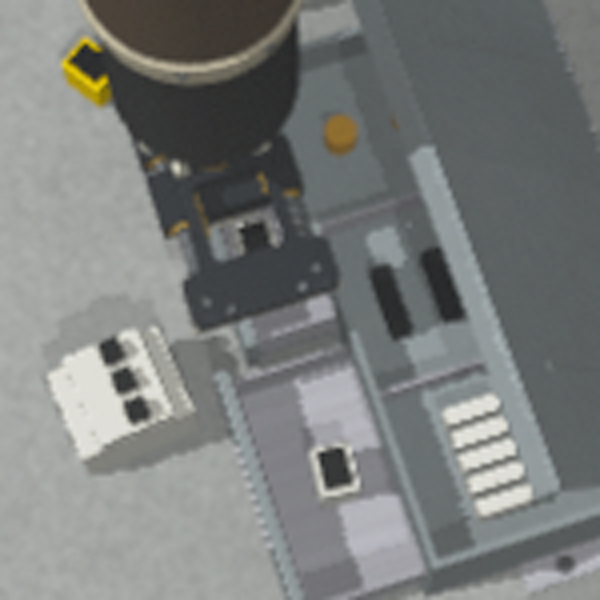

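```bash
python3 - <<'E'
from h import *
t=cap('top','top3.png'); st=telemetry.get_state(); print(st['tcp_pos'],st['contact_force'],st['joint_torque'])
A=cv2.imread('pics/scene0.png');B=cv2.imread('pics/scene3.png');C=cv2.imread('pics/top0.png');D=cv2.imread('pics/top3.png')
r=lambda x:cv2.resize(x,(400,300),interpolation=2)
cut=lambda I:r(I[235:295,280:360]); cu=lambda I:r(I[225:300,280:380])
cv2.imwrite('pics/c5.png',np.vstack([np.hstack([cut(A),cut(B)]),np.hstack([cu(C),cu(D)])]))
E
```

```text
[ 0.49145843 -0.03693463  0.06535772] [-0.14983519 -0.68795534  0.3016575 ] [-2.29627144e-02 -4.02340043e+01  2.12430239e+01  4.95740846e+00
  5.86116314e-02  1.66915244e-03]
```

View pics/c5.png

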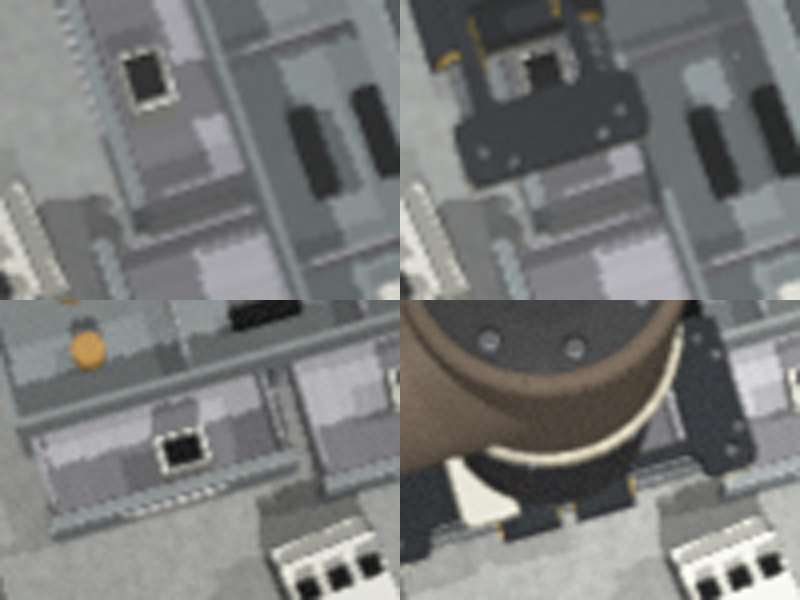

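The drawer seems not to have moved: its right end is at about (135,205) in the crop both before and after. I'll check numerically.

```bash
python3 - <<'E'
from h import *
A=cv2.imread('pics/scene0.png');B=cv2.imread('pics/scene3.png')
for v in (272,274,276): 
    print(v); print(A[v,296:322].tolist()); print(B[v,296:322].tolist())
s=cap('scene')
for z in (.008,.056):
  for y in (.004,.147):
    for x in (-.1317,-.112): 
      p=np.array([.634,-.086,z])+x*np.array([.953,.302,0])+y*np.array([-.302,.953,0]); print(z,y,x,np.round(proj(s,p),1))
E
```

```text
272
[[150, 153, 151], [149, 151, 147], [152, 154, 151], [157, 159, 156], [156, 159, 157], [153, 156, 153], [147, 150, 146], [124, 126, 123], [117, 115, 110], [143, 141, 135], [144, 143, 137], [143, 142, 134], [132, 130, 125], [115, 111, 112], [110, 107, 106], [110, 107, 107], [114, 110, 111], [125, 120, 121], [131, 126, 126], [132, 126, 127], [143, 136, 137], [144, 138, 138], [124, 119, 120], [115, 111, 112], [98, 96, 95], [99, 96, 96]]
[[88, 91, 90], [102, 106, 104], [123, 125, 123], [140, 142, 140], [157, 162, 159], [164, 167, 164], [157, 159, 156], [134, 136, 133], [125, 124, 117], [152, 151, 144], [156, 155, 146], [153, 152, 143], [142, 139, 134], [123, 119, 118], [118, 114, 114], [118, 113, 113], [121, 117, 117], [135, 129, 130], [141, 134, 135], [140, 133, 135], [154, 147, 148], [154, 147, 149], [132, 127, 127], [124, 120, 120], [105, 103, 102], [105, 103, 102]]
274
[[125, 127, 125], [117, 119, 116], [96, 98, 97], [105, 107, 104], [113, 116, 114], [124, 126, 124], [145, 147, 145], [143, 146, 144], [120, 121, 118], [121, 120, 113], [144, 144, 135], [141, 139, 132], [132, 129, 12
[... 1046 characters left out ...]
[[113, 115, 112], [103, 104, 104], [104, 106, 104], [107, 109, 107], [116, 118, 116], [122, 126, 123], [142, 146, 143], [156, 160, 158], [145, 148, 145], [123, 122, 117], [131, 131, 123], [134, 132, 125], [115, 114, 109], [103, 101, 99], [107, 104, 102], [106, 103, 102], [106, 102, 101], [106, 102, 101], [104, 101, 100], [104, 101, 100], [101, 99, 98], [98, 96, 95], [100, 99, 98], [101, 101, 99], [101, 102, 99], [102, 104, 102]]
0.008 0.004 -0.1317 [306.8 282.2]
0.008 0.004 -0.112 [315.  279.6]
0.008 0.147 -0.1317 [288.2 226. ]
0.008 0.147 -0.112 [296.2 223.5]
0.056 0.004 -0.1317 [306.2 276.9]
0.056 0.004 -0.112 [314.7 274.2]
0.056 0.147 -0.1317 [287.1 219. ]
0.056 0.147 -0.112 [295.3 216.5]
```

```bash
python3 - <<'E'
from h import *
s=cap('scene');t=cap('top')
O=np.array([.634,-.086,0])
for a,b in (((303,267),(363,258)),((297,266),(358,262.5)),((320.6,262),(358,238)),((324,257),(354.2,235))):
    p,l=ray(s,*a);o,k=ray(t,*b);q=np.linalg.lstsq(np.c_[k,-l],p-o,rcond=None)[0]
    m=(o+k*q[0]+p+l*q[1])/2; d=m-O
    print(m.round(4),'case',(d@[.953,.302,0]).round(4),(d@[-.302,.953,0]).round(4),'gap',np.linalg.norm(o+k*q[0]-p-l*q[1]).round(4))
print(telemetry.get_state()['tcp_pos'])
E
```

```text
[ 0.502  -0.1283  0.1576] case -0.1386 -0.0004 gap 0.0034
[ 0.492  -0.1211  0.1462] case -0.146 0.0095 gap 0.0031
[ 0.5396 -0.1185  0.1628] case -0.0998 -0.0025 gap 0.0004
[ 0.5456 -0.1099  0.1669] case -0.0915 0.0039 gap 0.0021
[ 0.49089992 -0.03706608  0.06529318]
```

Geometry and telemetry agree in x and y, yet there was no force and no drawer motion. So the closed fingertips must be higher than assumed and passed over the panel. I'll back out along the same path, then lower and try again.

Call:
carry_out(commands=[-0.1, -0.032, 0, 0, 1, -0.2, -0.063, 0, 0, 1, -0.2, -0.063, 0, 0, 1, -0.2, -0.063, 0, 0, 1, -0.2, -0.063, 0, 0, 1, -0.15, -0.048, 0, 0, 1, 0, 0, 0, 0, 1])

```text
time_s: 5.95
tcp_pos: [0.4481, -0.0506, 0.0655]
eef_rot: [-180.0, 0.0, 17.6]
contact_force: [0.6, 0.0, -0.1]
gripper_width: 0.0002
```

Call:
carry_out(commands=[0, 0, -0.1, 0, 1, 0, 0, -0.1, 0, 1, 0, 0, -0.1, 0, 1, 0, 0, -0.1, 0, 1, 0, 0, 0, 0, 1, 0, 0, 0, 0, 1])

```text
time_s: 6.55
tcp_pos: [0.449, -0.0504, 0.0491]
eef_rot: [180.0, 0.0, 17.6]
contact_force: [0.5, 0.4, -0.6]
gripper_width: 0.0006
```

```bash
python3 - <<'E'
from h import *
t=cap('top','top4.png');s=cap('scene','scene4.png')
a=cv2.imread('pics/scene4.png')[200:300,240:340];b=cv2.imread('pics/top4.png')[225:325,270:390]
cv2.imwrite('pics/c6.png',np.hstack([cv2.resize(a,(360,360),interpolation=2),cv2.resize(b,(432,360),interpolation=2)]))
E
```

```text
(no output)
```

View pics/c6.png

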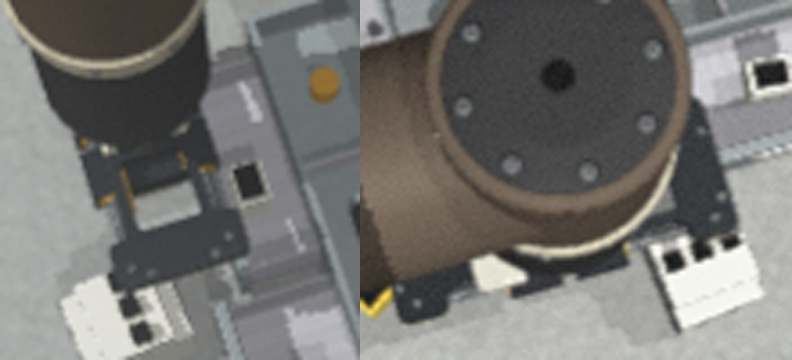

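Relay 0 is still standing at (250,183) in the left crop, and the drawer is unchanged. I'll retry 16 mm lower, slowly, watching force.

Call:
carry_out(commands=[0.12, 0.038, 0, 0, 1, 0.12, 0.038, 0, 0, 1, 0.12, 0.038, 0, 0, 1, 0.072, 0.023, 0, 0, 1, 0.048, 0.015, 0, 0, 1, 0.048, 0.015, 0, 0, 1, 0.048, 0.015, 0, 0, 1, 0.048, 0.015, 0, 0, 1])

```text
time_s: 7.45
tcp_pos: [0.4735, -0.0426, 0.0492]
eef_rot: [-180.0, 0.1, 17.6]
contact_force: [-2.7, 0.8, 0.7]
gripper_width: 0.0006
```

Call:
carry_out(commands=[0.048, 0.015, 0, 0, 1, 0.048, 0.015, 0, 0, 1, 0.048, 0.015, 0, 0, 1, 0.048, 0.015, 0, 0, 1])

```text
time_s: 7.85
tcp_pos: [0.4816, -0.04, 0.0492]
eef_rot: [-180.0, 0.0, 17.6]
contact_force: [-1.7, 0.3, -0.8]
gripper_width: 0.0004
```

It makes contact at the expected face position with about 2 N. So the shut fingertips stick out less than 22 mm past the TCP. I'll back off, half-open the jaws (tips probably reach further then), raise to clear the rim, and test again.

Call:
carry_out(commands=[-0.1, -0.032, 0, 0, 1, -0.2, -0.063, 0, 0, 1, -0.1, -0.032, 0, 0, 1, 0, 0, 0.15, 0, 0, 0, 0, 0.15, 0, 0, 0, 0, 0, 0, 0, 0, 0, 0, 0, 0, 0, 0, 0, 0, 0])

```text
time_s: 8.65
tcp_pos: [0.4657, -0.0451, 0.0614]
eef_rot: [-180.0, -0.0, 17.6]
contact_force: [-0.4, -0.4, -0.4]
gripper_width: 0.0348
```

Call:
carry_out(commands=[0.1, 0.032, 0, 0, 0, 0.1, 0.032, 0, 0, 0, 0.1, 0.032, 0, 0, 0, 0.048, 0.015, 0, 0, 0, 0.048, 0.015, 0, 0, 0, 0.048, 0.015, 0, 0, 0, 0.048, 0.015, 0, 0, 0, 0.048, 0.015, 0, 0, 0])

```text
time_s: 9.45
tcp_pos: [0.4874, -0.0383, 0.0614]
eef_rot: [180.0, 0.0, 17.6]
contact_force: [0.2, 0.6, 0.6]
gripper_width: 0.0439
```

```bash
python3 - <<'E'
from h import *
s=cap('scene','scene5.png');B=cv2.imread('pics/scene5.png');A=cv2.imread('pics/scene0.png')
for v in (268,272,276):
    print(v); print(A[v,298:326,0].tolist()); print(B[v,298:326,0].tolist())
# relay search: black blob position in both
for I in (A,B):
    p=I[235:265,300:330].max(2)<60; n,_,st,c=cv2.connectedComponentsWithStats(p.astype(np.uint8)); print([(st[i].tolist(),c[i].round(1).tolist()) for i in range(1,n) if st[i][4]>8])
# lid-edge check against arm: diff far region
E
```

```text
268
[157, 154, 152, 143, 117, 119, 142, 143, 130, 113, 122, 121, 116, 109, 109, 109, 110, 109, 109, 108, 108, 109, 108, 108, 129, 157, 157, 160]
[70, 80, 102, 102, 68, 70, 71, 66, 68, 70, 64, 65, 76, 97, 109, 116, 114, 117, 116, 117, 116, 116, 117, 116, 116, 115, 120, 131]
272
[152, 157, 156, 153, 147, 124, 117, 143, 144, 143, 132, 115, 110, 110, 114, 125, 131, 132, 143, 144, 124, 115, 98, 99, 97, 98, 99, 97]
[90, 111, 125, 137, 153, 162, 160, 157, 159, 163, 165, 151, 120, 130, 156, 153, 140, 116, 121, 120, 122, 124, 104, 106, 106, 105, 106, 104]
276
[97, 102, 111, 115, 132, 145, 135, 114, 123, 125, 108, 96, 101, 101, 99, 97, 96, 97, 95, 92, 93, 95, 96, 96, 96, 93, 95, 94]
[103, 108, 116, 122, 142, 156, 157, 157, 152, 142, 143, 144, 143, 125, 103, 90, 93, 96, 102, 98, 98, 101, 101, 103, 102, 100, 102, 100]
[([5, 11, 8, 9, 43], [8.6, 14.8])]
[([10, 0, 12, 14, 75], [16.2, 5.4]), ([0, 12, 14, 9, 46], [5.3, 16.7])]
```

The drawer has moved about 13 mm. I need to know whether this last pass is in contact, so I'll push a little more and compare.

Call:
carry_out(commands=[0.048, 0.015, 0, 0, 0, 0.048, 0.015, 0, 0, 0, 0.048, 0.015, 0, 0, 0, 0.048, 0.015, 0, 0, 0])

```text
time_s: 9.9
tcp_pos: [0.4951, -0.0358, 0.0614]
eef_rot: [180.0, -0.0, 17.6]
contact_force: [0.4, -0.0, -0.1]
gripper_width: 0.0442
```

```bash
python3 - <<'E'
from h import *
s=cap('scene','scene6.png');B=cv2.imread('pics/scene6.png');A=cv2.imread('pics/scene5.png')
for v in (272,276):
    print(A[v,298:326,0].tolist()); print(B[v,298:326,0].tolist())
print(telemetry.get_state()['contact_force'])
E
```

```text
[90, 111, 125, 137, 153, 162, 160, 157, 159, 163, 165, 151, 120, 130, 156, 153, 140, 116, 121, 120, 122, 124, 104, 106, 106, 105, 106, 104]
[92, 109, 124, 135, 151, 160, 160, 157, 159, 162, 164, 151, 119, 131, 156, 154, 140, 116, 122, 120, 121, 124, 106, 104, 105, 106, 105, 103]
[103, 108, 116, 122, 142, 156, 157, 157, 152, 142, 143, 144, 143, 125, 103, 90, 93, 96, 102, 98, 98, 101, 101, 103, 102, 100, 102, 100]
[103, 108, 115, 124, 142, 157, 158, 157, 150, 142, 143, 145, 141, 126, 104, 91, 90, 96, 102, 97, 99, 99, 102, 102, 100, 100, 100, 100]
[0.5477146  0.63683078 0.45880536]
```

It is not in contact at TCP z 0.061, but it is at 0.049. I'll back out and try 0.0545, which should still clear the rim.

Call:
carry_out(commands=[-0.15, -0.048, 0, 0, 1, -0.2, -0.063, 0, 0, 1, -0.2, -0.063, 0, 0, 1, -0.12, -0.038, 0, 0, 1, 0, 0, -0.1, 0, 1, 0, 0, -0.07, 0, 1, 0, 0, 0, 0, 1, 0, 0, 0, 0, 1])

```text
time_s: 10.75
tcp_pos: [0.4683, -0.0443, 0.0544]
eef_rot: [180.0, 0.0, 17.6]
contact_force: [-0.0, -0.9, 0.9]
gripper_width: 0.0003
```

Call:
carry_out(commands=[0.096, 0.03, 0, 0, 1, 0.096, 0.03, 0, 0, 1, 0.048, 0.015, 0, 0, 1, 0.048, 0.015, 0, 0, 1, 0.048, 0.015, 0, 0, 1, 0.048, 0.015, 0, 0, 1, 0.048, 0.015, 0, 0, 1, 0.048, 0.015, 0, 0, 1])

```text
time_s: 11.55
tcp_pos: [0.4868, -0.0385, 0.0544]
eef_rot: [-180.0, 0.1, 17.6]
contact_force: [-3.4, 0.3, 1.2]
gripper_width: 0.0006
```

```bash
python3 - <<'E'
from h import *
s=cap('scene','scene7.png');B=cv2.imread('pics/scene7.png');A=cv2.imread('pics/scene6.png')
for v in (272,276):
    print(A[v,298:326,0].tolist()); print(B[v,298:326,0].tolist())
E
```

```text
[92, 109, 124, 135, 151, 160, 160, 157, 159, 162, 164, 151, 119, 131, 156, 154, 140, 116, 122, 120, 121, 124, 106, 104, 105, 106, 105, 103]
[66, 60, 74, 91, 108, 119, 136, 154, 161, 162, 164, 164, 165, 152, 120, 134, 155, 155, 144, 109, 114, 112, 106, 104, 105, 105, 105, 105]
[103, 108, 115, 124, 142, 157, 158, 157, 150, 142, 143, 145, 141, 126, 104, 91, 90, 96, 102, 97, 99, 99, 102, 102, 100, 100, 100, 100]
[104, 107, 116, 124, 142, 157, 158, 157, 150, 142, 144, 144, 146, 146, 141, 119, 98, 90, 93, 95, 99, 101, 101, 104, 100, 100, 101, 102]
```

It makes contact at 0.0544. I'll continue slowly and watch the force as the body passes over the rim.

Call:
carry_out(commands=[0.048, 0.015, 0, 0, 1, 0.048, 0.015, 0, 0, 1, 0.048, 0.015, 0, 0, 1, 0.048, 0.015, 0, 0, 1])

```text
time_s: 12.0
tcp_pos: [0.495, -0.0359, 0.0545]
eef_rot: [-180.0, 0.0, 17.6]
contact_force: [-2.0, -0.2, 0.3]
gripper_width: 0.0001
```

Call:
carry_out(commands=[0.048, 0.015, 0, 0, 1, 0.048, 0.015, 0, 0, 1, 0.048, 0.015, 0, 0, 1, 0.048, 0.015, 0, 0, 1])

```text
time_s: 12.4
tcp_pos: [0.5029, -0.0335, 0.0546]
eef_rot: [-180.0, 0.0, 17.6]
contact_force: [-2.2, 0.1, 0.4]
gripper_width: 0.0006
```

Call:
carry_out(commands=[0.048, 0.015, 0, 0, 1, 0.048, 0.015, 0, 0, 1, 0.048, 0.015, 0, 0, 1, 0.036, 0.011, 0, 0, 1, 0.024, 0.008, 0, 0, 1])

```text
time_s: 12.9
tcp_pos: [0.511, -0.031, 0.0546]
eef_rot: [-180.0, -0.0, 17.6]
contact_force: [-3.1, 0.3, 0.9]
gripper_width: 0.0003
```

Call:
carry_out(commands=[0.024, 0.008, 0, 0, 1, 0.024, 0.008, 0, 0, 1, 0.024, 0.008, 0, 0, 1])

```text
time_s: 13.2
tcp_pos: [0.5134, -0.0302, 0.0545]
eef_rot: [-180.0, 0.0, 17.6]
contact_force: [-5.0, 0.2, 2.5]
gripper_width: 0.0003
```

Call:
carry_out(commands=[0.024, 0.008, 0, 0, 1, 0.024, 0.008, 0, 0, 1])

```text
time_s: 13.4
tcp_pos: [0.5135, -0.0301, 0.0543]
eef_rot: [-180.0, 0.2, 17.6]
contact_force: [-11.4, -0.8, 9.7]
gripper_width: 0.0004
```

Drawer 0 appears home: the arm stalled at the predicted place. I'll retract, rise, and move over to the right drawer.

Call:
carry_out(commands=[-0.048, -0.015, 0, 0, 1, -0.19, -0.06, 0, 0, 1, -0.43, -0.136, 0.3, 0, 1, -0.43, -0.136, 0.4, 0, 1, -0.43, -0.136, 0.4, 0, 1, -0.43, -0.136, 0.4, 0, 1, 0, 0, 0, 0, 1])

```text
time_s: 14.1
tcp_pos: [0.4371, -0.0544, 0.1166]
eef_rot: [180.0, -0.3, 17.6]
contact_force: [1.6, 0.4, 0.6]
gripper_width: 0.0008
```

Call:
carry_out(commands=[0.2, -0.6, 0, 0, 1, 0.28, -0.9, 0, 0, 1, 0.28, -0.9, 0, 0, 1, 0.28, -0.9, 0, 0, 1, 0.28, -0.87, 0, 0, 1, 0, 0, 0, 0, 1, 0, 0, 0, 0, 1])

```text
time_s: 14.8
tcp_pos: [0.4902, -0.2218, 0.1137]
eef_rot: [-180.0, 0.0, 17.5]
contact_force: [-0.6, -0.2, -0.4]
gripper_width: 0.0004
```

```bash
python3 - <<'E'
from h import *
s=cap('scene','scene8.png');t=cap('top','top8.png')
a=cv2.imread('pics/scene8.png')[170:350,250:400];b=cv2.imread('pics/top8.png')[170:310,240:440]
cv2.imwrite('pics/c8.png',np.hstack([cv2.resize(a,(350,420),interpolation=2),cv2.resize(b,(450,420),interpolation=2)]))
p=telemetry.get_state()['tcp_pos'];d=p-[.634,-.086,0];print(p,d@[.953,.302,0],d@[-.302,.953,0])
E
```

```text
[ 0.48995213 -0.22059538  0.11417299] -0.17792542130463637 -0.08476693819233641
```

View pics/c8.png

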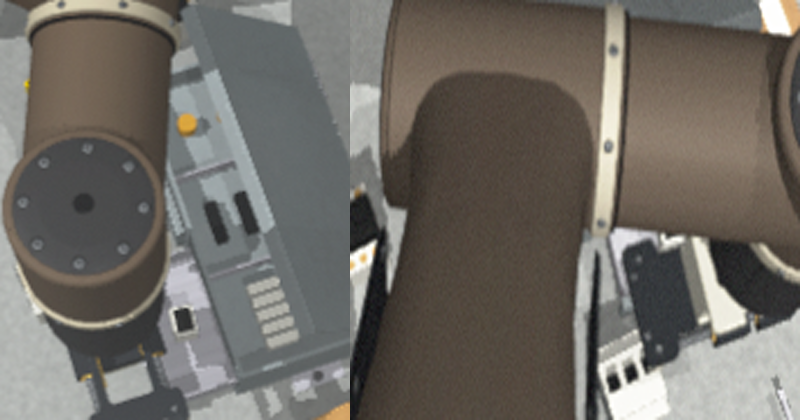

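Drawer 0 is mostly hidden by the arm in this view, so I'll check it later. Relay 1 is standing at (184,320), and nothing else has been disturbed. Now I'll lower and push drawer 1.

Call:
carry_out(commands=[0, 0, -0.4, 0, 1, 0, 0, -0.5, 0, 1, 0, 0, -0.3, 0, 1, 0, 0, -0.2, 0, 1, 0, 0, -0.09, 0, 1, 0, 0, 0, 0, 1, 0, 0, 0, 0, 1])

```text
time_s: 15.6
tcp_pos: [0.4906, -0.221, 0.0555]
eef_rot: [180.0, -0.0, 17.6]
contact_force: [-0.6, 1.3, 0.7]
gripper_width: 0.0003
```

Call:
carry_out(commands=[0.095, 0.03, 0, 0, 1, 0.095, 0.03, 0, 0, 1, 0.048, 0.015, 0, 0, 1, 0.048, 0.015, 0, 0, 1, 0.048, 0.015, 0, 0, 1, 0.048, 0.015, 0, 0, 1, 0.048, 0.015, 0, 0, 1, 0.048, 0.015, 0, 0, 1])

```text
time_s: 16.4
tcp_pos: [0.5089, -0.215, 0.0549]
eef_rot: [-180.0, 0.0, 17.6]
contact_force: [-2.8, -0.0, 1.4]
gripper_width: 0.0006
```

Call:
carry_out(commands=[0.048, 0.015, 0, 0, 1, 0.048, 0.015, 0, 0, 1, 0.048, 0.015, 0, 0, 1, 0.048, 0.015, 0, 0, 1])

```text
time_s: 16.8
tcp_pos: [0.5169, -0.2124, 0.0549]
eef_rot: [-180.0, 0.0, 17.6]
contact_force: [-2.7, 0.0, 0.7]
gripper_width: 0.0003
```

Call:
carry_out(commands=[0.05, 0.016, 0, 0, 1, 0.055, 0.017, 0, 0, 1, 0.06, 0.019, 0, 0, 1, 0.06, 0.019, 0, 0, 1, 0.06, 0.019, 0, 0, 1, 0.06, 0.019, 0, 0, 1, 0.06, 0.019, 0, 0, 1, 0.06, 0.019, 0, 0, 1])

```text
time_s: 17.6
tcp_pos: [0.5357, -0.2066, 0.0549]
eef_rot: [-180.0, 0.0, 17.6]
contact_force: [-3.2, 1.4, 1.1]
gripper_width: 0.0002
```

Call:
carry_out(commands=[0.06, 0.019, 0, 0, 1, 0.06, 0.019, 0, 0, 1, 0.06, 0.019, 0, 0, 1, 0.06, 0.019, 0, 0, 1, 0.06, 0.019, 0, 0, 1, 0.055, 0.017, 0, 0, 1, 0.05, 0.016, 0, 0, 1, 0.048, 0.015, 0, 0, 1])

```text
time_s: 18.4
tcp_pos: [0.5538, -0.2009, 0.055]
eef_rot: [180.0, -0.0, 17.6]
contact_force: [-1.7, 1.1, 0.7]
gripper_width: 0.0003
```

Call:
carry_out(commands=[0.048, 0.015, 0, 0, 1, 0.048, 0.015, 0, 0, 1, 0.036, 0.011, 0, 0, 1, 0.024, 0.008, 0, 0, 1, 0.024, 0.008, 0, 0, 1])

```text
time_s: 18.9
tcp_pos: [0.5609, -0.1987, 0.0549]
eef_rot: [180.0, 0.0, 17.6]
contact_force: [-2.6, 0.9, -0.5]
gripper_width: 0.0003
```

Call:
carry_out(commands=[0.024, 0.008, 0, 0, 1, 0.024, 0.008, 0, 0, 1, 0.024, 0.008, 0, 0, 1, 0.024, 0.008, 0, 0, 1, 0.024, 0.008, 0, 0, 1])

```text
time_s: 19.4
tcp_pos: [0.5657, -0.1971, 0.055]
eef_rot: [180.0, -0.0, 17.6]
contact_force: [-3.1, 1.0, 0.2]
gripper_width: 0.0003
```

Call:
carry_out(commands=[0.024, 0.008, 0, 0, 1, 0.024, 0.008, 0, 0, 1])

```text
time_s: 19.6
tcp_pos: [0.5675, -0.1965, 0.055]
eef_rot: [-180.0, 0.0, 17.6]
contact_force: [-4.8, -0.8, 1.0]
gripper_width: 0.0004
```

Call:
carry_out(commands=[0.024, 0.008, 0, 0, 1, 0.024, 0.008, 0, 0, 1])

```text
time_s: 19.8
tcp_pos: [0.5676, -0.1963, 0.0548]
eef_rot: [-180.0, 0.2, 17.6]
contact_force: [-9.4, -4.1, 3.5]
gripper_width: 0.0004
```

Drawer 1 appears home too. I'll retract, raise, and move aside to check both drawers and the relays.

Call:
carry_out(commands=[-0.048, -0.015, 0, 0, 1, -0.19, -0.06, 0, 0, 1, -0.43, -0.136, 0.4, 0, 1, -0.43, -0.136, 0.5, 0, 1, -0.43, -0.136, 0.6, 0, 1, -0.43, -0.136, 0.8, 0, 1, 0, 0, 0.9, 0, 1, 0, 0, 0.9, 0, 1])

```text
time_s: 20.6
tcp_pos: [0.491, -0.2209, 0.2211]
eef_rot: [179.9, -0.1, 17.6]
contact_force: [1.0, -0.2, 0.3]
gripper_width: 0.0005
```

Call:
carry_out(commands=[-0.1, 0.5, 0.2, 0, 1, -0.1, 0.9, 0, 0, 1, -0.1, 1, 0, 0, 1, -0.1, 1, 0, 0, 1, -0.1, 1, 0, 0, 1, -0.1, 1, 0, 0, 1, -0.1, 1, 0, 0, 1, -0.1, 1, 0, 0, 1])

```text
time_s: 21.4
tcp_pos: [0.4593, 0.0773, 0.2277]
eef_rot: [-180.0, -0.2, 17.6]
contact_force: [0.6, -0.2, -0.7]
gripper_width: 0.0007
```

Call:
carry_out(commands=[-0.1, 1, 0, 0, 1, -0.1, 1, 0, 0, 1, -0.1, 1, 0, 0, 1, -0.1, 0.8, 0, 0, 1, 0, 0.5, 0, 0, 1, 0, 0, 0, 0, 1])

```text
time_s: 22.0
tcp_pos: [0.4435, 0.2498, 0.2271]
eef_rot: [-180.0, -0.1, 17.8]
contact_force: [0.1, 0.6, 0.4]
gripper_width: 0.0003
```

```bash
python3 - <<'E'
from h import *
s=cap('scene','scene9.png');t=cap('top','top9.png')
a=cv2.imread('pics/scene9.png')[150:350,245:435];b=cv2.imread('pics/top9.png')[145:320,225:455]
cv2.imwrite('pics/c9.png',np.hstack([cv2.resize(a,(342,360),interpolation=2),cv2.resize(b,(458,360),interpolation=2)]))
print(telemetry.get_state()['tcp_pos'])
E
```

```text
[0.44323397 0.24749712 0.22688762]
```

View pics/c9.png

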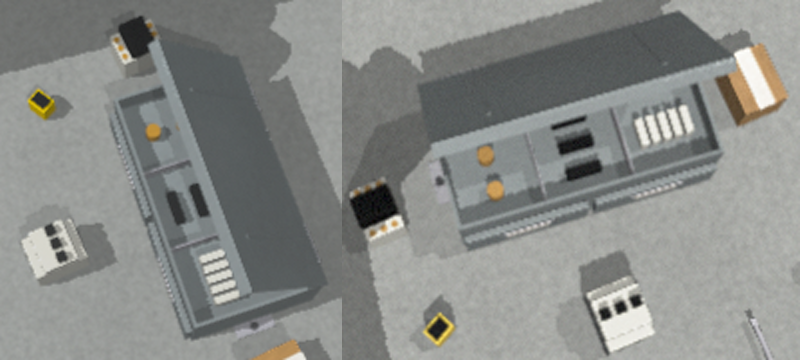

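The crop shows both drawers flush with the case front and collinear, with the bystanders in place. The relays are hidden inside the case. Next is the lid: I'll go above its outer face near the free edge.

Call:
carry_out(commands=[0, 0, 0.9, 0, 1, 0.2, -0.4, 0.9, 0, 1, 0.465, -0.84, 0.1, 0, 1, 0.465, -0.84, 0, 0, 1, 0.465, -0.84, 0, 0, 1, 0.465, -0.84, 0, 0, 1, 0.465, -0.84, 0, 0, 1, 0.465, -0.84, 0, 0, 1])

```text
time_s: 22.9
tcp_pos: [0.5631, 0.0269, 0.3033]
eef_rot: [-180.0, -0.1, 17.5]
contact_force: [0.5, 1.0, 0.4]
gripper_width: 0.0
```

Call:
carry_out(commands=[0.465, -0.84, 0, 0, 1, 0.465, -0.84, 0, 0, 1, 0.465, -0.84, 0, 0, 1, 0.26, -0.4, 0, 0, 1, 0, 0, 0, 0, 1, 0, 0, 0, 0, 1])

```text
time_s: 23.5
tcp_pos: [0.6285, -0.0878, 0.3027]
eef_rot: [-180.0, 0.0, 17.5]
contact_force: [-0.7, 0.4, 0.2]
gripper_width: 0.0005
```

Call:
carry_out(commands=[0, 0, -0.3, 0, 1, 0, 0, -0.4, 0, 1, 0, 0, -0.4, 0, 1, 0, 0, -0.3, 0, 1, 0, 0, -0.1, 0, 1, 0, 0, -0.08, 0, 1, 0, 0, -0.08, 0, 1, 0, 0, -0.08, 0, 1])

```text
time_s: 24.3
tcp_pos: [0.6293, -0.0869, 0.2338]
eef_rot: [180.0, -0.1, 17.6]
contact_force: [-0.2, -1.3, 0.2]
gripper_width: 0.0004
```

Call:
carry_out(commands=[0, 0, -0.06, 0, 1, 0, 0, -0.06, 0, 1, 0, 0, -0.06, 0, 1, 0, 0, -0.06, 0, 1, 0, 0, -0.06, 0, 1])

```text
time_s: 24.8
tcp_pos: [0.629, -0.087, 0.2212]
eef_rot: [180.0, -0.0, 17.6]
contact_force: [-0.4, -0.1, 0.9]
gripper_width: 0.0006
```

Call:
carry_out(commands=[0, 0, -0.06, 0, 1, 0, 0, -0.06, 0, 1, 0, 0, -0.06, 0, 1, 0, 0, -0.06, 0, 1, 0, 0, -0.06, 0, 1, 0, 0, -0.06, 0, 1])

```text
time_s: 25.4
tcp_pos: [0.629, -0.087, 0.2069]
eef_rot: [180.0, -0.0, 17.6]
contact_force: [0.9, -0.4, 3.0]
gripper_width: 0.0007
```

Call:
carry_out(commands=[0, 0, -0.06, 0, 1, 0, 0, -0.06, 0, 1, 0, 0, -0.06, 0, 1, 0, 0, -0.06, 0, 1])

```text
time_s: 25.8
tcp_pos: [0.6289, -0.087, 0.1971]
eef_rot: [180.0, 0.0, 17.6]
contact_force: [0.5, 0.4, 2.5]
gripper_width: 0.0006
```

Contact made at about 3 N. I'll push the lid down and forward along its arc.

Call:
carry_out(commands=[-0.036, -0.012, -0.075, 0, 1, -0.036, -0.012, -0.075, 0, 1, -0.036, -0.012, -0.075, 0, 1, -0.036, -0.012, -0.075, 0, 1, -0.036, -0.012, -0.075, 0, 1, -0.036, -0.012, -0.075, 0, 1, -0.036, -0.012, -0.075, 0, 1, -0.036, -0.012, -0.075, 0, 1])

```text
time_s: 26.6
tcp_pos: [0.6172, -0.0909, 0.1731]
eef_rot: [-180.0, 0.0, 17.6]
contact_force: [-0.8, -0.3, 2.7]
gripper_width: 0.0008
```

Call:
carry_out(commands=[-0.036, -0.012, -0.075, 0, 1, -0.036, -0.012, -0.075, 0, 1, -0.036, -0.012, -0.075, 0, 1, -0.036, -0.012, -0.075, 0, 1, -0.036, -0.012, -0.075, 0, 1, -0.036, -0.012, -0.075, 0, 1, -0.036, -0.012, -0.075, 0, 1, -0.036, -0.012, -0.075, 0, 1])

```text
time_s: 27.4
tcp_pos: [0.6058, -0.0947, 0.1491]
eef_rot: [-180.0, 0.0, 17.6]
contact_force: [-0.3, 1.0, 1.5]
gripper_width: 0.0004
```

Call:
carry_out(commands=[-0.036, -0.012, -0.07, 0, 1, -0.036, -0.012, -0.07, 0, 1, -0.036, -0.012, -0.07, 0, 1, -0.036, -0.012, -0.07, 0, 1, -0.036, -0.012, -0.07, 0, 1, -0.036, -0.012, -0.07, 0, 1, -0.036, -0.012, -0.06, 0, 1, -0.036, -0.012, -0.06, 0, 1])

```text
time_s: 28.2
tcp_pos: [0.5942, -0.0985, 0.1276]
eef_rot: [-180.0, 0.0, 17.6]
contact_force: [0.4, 0.7, 0.4]
gripper_width: 0.0008
```

Call:
carry_out(commands=[-0.02, -0.006, -0.05, 0, 1, -0.02, -0.006, -0.05, 0, 1, 0, 0, -0.05, 0, 1, 0, 0, -0.05, 0, 1, 0, 0, -0.05, 0, 1, 0, 0, -0.05, 0, 1])

```text
time_s: 28.8
tcp_pos: [0.5924, -0.0991, 0.1154]
eef_rot: [-180.0, 0.0, 17.6]
contact_force: [-0.9, 0.2, 2.0]
gripper_width: 0.0001
```

Call:
carry_out(commands=[0, 0, -0.035, 0, 1, 0, 0, -0.035, 0, 1, 0, 0, -0.035, 0, 1, 0, 0, -0.03, 0, 1, 0, 0, -0.03, 0, 1, 0, 0, -0.03, 0, 1])

```text
time_s: 29.4
tcp_pos: [0.5928, -0.099, 0.1079]
eef_rot: [180.0, 0.0, 17.6]
contact_force: [-1.6, 0.5, 0.6]
gripper_width: 0.0006
```

Call:
carry_out(commands=[0, 0, -0.025, 0, 1, 0, 0, -0.025, 0, 1, 0, 0, -0.025, 0, 1])

```text
time_s: 29.7
tcp_pos: [0.5928, -0.099, 0.1049]
eef_rot: [-180.0, -0.0, 17.6]
contact_force: [-1.3, -0.8, 1.6]
gripper_width: 0.0006
```

Call:
carry_out(commands=[0, 0, -0.025, 0, 1, 0, 0, -0.025, 0, 1, 0, 0, -0.025, 0, 1])

```text
time_s: 30.0
tcp_pos: [0.5928, -0.099, 0.102]
eef_rot: [180.0, -0.0, 17.6]
contact_force: [-4.5, 0.7, 12.5]
gripper_width: 0.0006
```

Call:
carry_out(commands=[0, 0, -0.025, 0, 1, 0, 0, -0.025, 0, 1])

```text
time_s: 30.2
tcp_pos: [0.5929, -0.099, 0.1019]
eef_rot: [180.0, -0.0, 17.7]
contact_force: [-9.8, 4.6, 24.9]
gripper_width: 0.0003
```

The lid has bottomed out firmly at the expected 0.101 m. I'll lift off, move aside and check.

Call:
carry_out(commands=[0, 0, 0.05, 0, 1, 0, 0, 0.2, 0, 1, 0, 0, 0.7, 0, 1, 0, 0, 0.9, 0, 1, 0, 0, 0.9, 0, 1, 0, 0, 0.5, 0, 1, -0.3, 0.5, 0, 0, 1, -0.3, 0.8, 0, 0, 1])

```text
time_s: 31.0
tcp_pos: [0.5691, -0.0473, 0.2308]
eef_rot: [180.0, -0.1, 17.5]
contact_force: [0.1, 0.7, 0.0]
gripper_width: 0.0005
```

Call:
carry_out(commands=[-0.4, 0.9, 0, 0, 1, -0.4, 0.9, 0, 0, 1, -0.4, 0.9, 0, 0, 1, -0.4, 0.9, 0, 0, 1, -0.4, 0.9, 0, 0, 1, -0.4, 0.9, 0, 0, 1, -0.4, 0.9, 0, 0, 1, -0.4, 0.7, 0, 0, 1])

```text
time_s: 31.8
tcp_pos: [0.4401, 0.235, 0.2304]
eef_rot: [-180.0, -0.0, 17.7]
contact_force: [0.8, 0.4, -0.1]
gripper_width: 0.0002
```

```bash
python3 - <<'E'
from h import *
s=cap('scene','scene10.png');t=cap('top','top10.png')
a=cv2.imread('pics/scene10.png')[150:350,245:435];b=cv2.imread('pics/top10.png')[145:320,225:455]
cv2.imwrite('pics/c10.png',np.hstack([cv2.resize(a,(342,360),interpolation=2),cv2.resize(b,(458,360),interpolation=2)]))
for n,d in(('scene',s),('top',t)):
  for x in(-.088,-.09):
    for y in(.147,.004,-.004,-.147,.152,-.152):
      z=.056 if x>-.089 else .101
      q=np.array(proj(d,np.array([.634,-.086,z])+x*np.array([.953,.302,0])+y*np.array([-.302,.953,0])))
      q=(q-[245,150])*1.8 if n=='scene' else (q-[225,145])*[458/230,360/175]+[342,0]
      print(n,x,y,q.round(0),end=';')
A=cv2.imread('pics/top0.png').astype(int);B=cv2.imread('pics/top10.png').astype(int)
print(telemetry.get_state()['tcp_pos'],telemetry.get_state()['time_s'])
E
```

```text
scene -0.088 0.147 [109. 114.];scene -0.088 0.004 [144. 218.];scene -0.088 -0.004 [146. 224.];scene -0.088 -0.147 [184. 334.];scene -0.088 0.152 [107. 111.];scene -0.088 -0.152 [185. 338.];scene -0.09 0.147 [106. 102.];scene -0.09 0.004 [143. 208.];scene -0.09 -0.004 [145. 214.];scene -0.09 -0.147 [184. 329.];scene -0.09 0.152 [105.  98.];scene -0.09 -0.152 [185. 333.];top -0.088 0.147 [467. 242.];top -0.088 0.004 [591. 206.];top -0.088 -0.004 [598. 204.];top -0.088 -0.147 [719. 168.];top -0.088 0.152 [462. 243.];top -0.088 -0.152 [723. 167.];top -0.09 0.147 [464. 236.];top -0.09 0.004 [594. 198.];top -0.09 -0.004 [601. 196.];top -0.09 -0.147 [728. 159.];top -0.09 0.152 [460. 237.];top -0.09 -0.152 [732. 158.];[0.43964183 0.23592208 0.2303399 ] 31.9
```

View pics/c10.png

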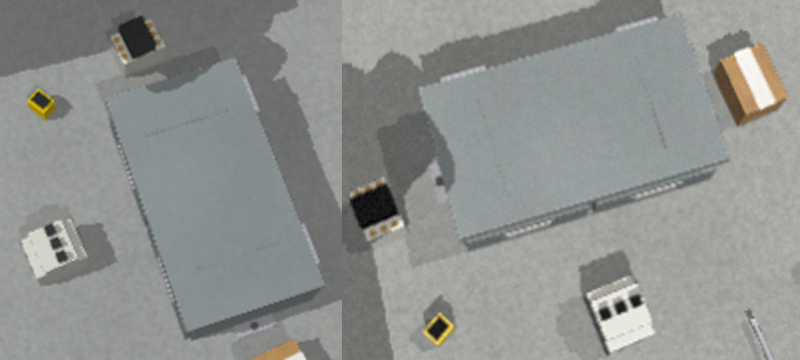

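The lid is shut: its edge runs about (465,237)-(728,158) in the top crop, against a predicted (460,237)-(732,158). The drawer fronts lie flush under it, and the bystanders are where they were. I'll hand in the job.

```bash
python3 -c "
from h import *
print(telemetry.get_state()['contact_force'], r.close_job())"
```

```text
the job is handed in; nothing more can be done
[0.25774858 0.39326974 0.07195149] None
```

I pushed both drawers home from their outer faces at about 20–25 mm/s, slowing to 10 mm/s at the end. I then pushed the lid down from its outer face until it was shut, and handed the job in at about 32 s.

- **Drawers:** each stalled at the expected home position, at about 10–15 N. In the last pictures both fronts are flush with the case.
- **Lid:** it bottomed out at about 0.102 m, where its outer face should be at 0.101 m. The last press reached about 27 N, and the lid edge is within a few pixels of where it should be when shut.
- **Bystanders:** none of those in the last picture (contactor, breakers, carton and the yellow look-alike) had visibly moved. I did not re-check the bottle or wrench, and only the screwdriver's tip was in view.

**Disagreed with the data:** the fingertips reach only about as far as the TCP, not 22 mm beyond it. Because of this, my first two approaches to the left drawer (the second with the jaws half open) passed over its front panel and briefly hovered above the drawer. The force sensor showed no contact. Between those two tries a lower push had moved the drawer about 10–13 mm, but my body clearance to the rim would have been too small to finish at that height. I then backed out and pushed at a height between the two.

**Not checked:** the relays cannot be seen once the drawers are shut. Relay 0 was last seen standing before its drawer moved, and relay 1 just before its push.

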